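Load a brass bush on the side-marking laser's cam lift and hold it at top lift

ROBOT

A 6-joint arm with a two-finger parallel gripper is mounted at the origin on the work surface. World frame = base frame: x ahead of the robot, y to its left, z up, the work surface at z = 0. Lengths are in m, angles in rad, forces in N, time in s.
With the tool pointing down it reaches from about 0.425 to 0.95 m from the base axis. Payload 3.5 kg.
Tool frame: the origin (TCP) lies midway between the tips of the shut fingers; the grasp point (between the pads) lies 19 mm behind it; z points along the fingers, y is the direction in which the jaws open and shut (so a half turn about z gives the same grasp; the last joint's range is limited). The gripper opens to 85 mm and grips with 20 to 120 N. Pads are 22 mm wide; open, the fingers measure 114 mm over their backs; the gripper's body (76 mm by 85 mm) begins 54 mm behind the grasp point. The pads swing forward as they close: fully open they stand 13 mm farther back than shut.
Start: joints at [0.983, 0.286, 1.577, -0, 1.279, -0.15], TCP at [0.286, 0.611, 0.192] pointing down, gripper open.
Joint ranges: [-2.77, 2.77], [-0.9, 2.22], [0.21, 2.48], [-1.53, 4.67], [0.24, 2.81], [-2.84, 2.84]. Speed limits (rad/s): [2.79, 2.79, 3.14, 3.14, 3.14, 3.14].

INTERFACE

Orientations are given as a unit quaternion [w, x, y, z].
In Python, from plant import * gives the robot as it stands. The module is installed in compiled form; this text tells all that it offers.
- The arm moves only by the tool step_arm, never from a script. Its argument "motion" is a list of rows, each a list of 5 numbers: the shift along the tool's x, y, z in cm, then the turn about the tool's z in degrees, then the finger opening in cm, from 0 to 8.54. A call has 1 to 12 rows; each row shifts and turns the pose as measured when the row begins, along the tool's axes as they then stand; what a row does not reach is not made up. A row lasts 1/10 s, in which the tool goes at most 50 mm and 8.59 degrees, less where a joint would pass 70% of its speed; a pose out of reach is approached as far as the arm can. A call is refused whole if a number of a shift passes 5 or a number of a turn 8.59, either way. A call with a gripper value outside its range is refused whole. The fingers move at their own pace and stop on an object; the grip force is fixed at half the most. Time passes only in rows, so rows that do not move let the fingers close. It gives the time, the measured TCP pose, the force and the opening at its end, in the units of the state.
- get_state(): the state, without advancing time (a new reading comes with each control period).
- camera(name): name is "side" or "top"; returns the picture (420x560x3 uint8, blue, green, red); there is no depth.
- camera_params(name): a dict with "fx", "fy", "cx", "cy" (pixels), "position" and "orientation" of the camera in the world. Camera axes: x right, y down, z forward; pixel columns grow to the right and rows downward; lengths in m; the calibration is good to about 2 mm. A picture is of the moment at which its call begins. camera_params takes no time and is no camera call.
- job_done(): hands the job in, once; it reports no verdict.
The state is a dict: "t": time; "joint_pos": joint angles; "dq": joint speeds; "joint_efforts": joint torques, N m; "eef_pos": TCP position; "tcp_rot": TCP orientation; "force": force on the tool from outside, world axes, zero at the start; "torque": the same for the moment, N m; "grip_width": finger opening in m.
Only numpy, scipy, OpenCV 4.12 (cv2) and the standard library are available. Lean on these libraries where they do the work, as an engineer would, in place of code of your own. Each camera call takes 0.05 s, during which the arm holds its last target.

TASK

Load the brass flanged bush on the laser's lift: seat it hub up over the spigot, its flange flat on the round nest, and let go of it. Then bring the red-handled cam lever up until the platform is at its highest lift, with the lever standing upright, and finish while holding the lever there, because it is sprung and drops back when let go. Leave the other two bushes, the can and the bottle where they are.

Things in the scene. Friction and masses are not known exactly. Their poses are not given: they have to be found in the camera images.
- brass_bush_mid (a point): Brass (yellow metal) flanged bush to load, loose, 0.27 to 0.47 kg: flange 66 mm across, 8 mm thick, below; round hub 36 mm across, 30 mm tall, above; 38 mm tall in all; 23 mm bore right through. It starts flange down on the bench near two of the same shape. Point on its axis, half-way up (19 mm above its underside); z up along the axis. Grip it by the hub.
- nest_seat (a point): Centre of the upper face of the round dark nest disc (66 mm across) on the lift platform, 88 mm above the bench at rest. The seated bush's underside lies on this face. A steel spigot stands 23 mm up from it on the same axis: 21 mm across for the lower 12 mm, then a cone to 11 mm at the tip. z up; x points to the laser's lens, 200 mm off; y to the side where the lever is.
- platform: Square aluminium lift platform under the nest disc, 100 mm wide, 12 mm thick, its upper face 8 mm below nest_seat. It only slides up and down, driven by the cam. Origin at the centre of its underside; axes as nest_seat.
- lever_handle (a point): Centre of the red handle of the cam lever: a plastic sleeve 24 mm across and 55 mm long, lying level along nest_seat's y, that turns freely on its pin. It sticks out from the end of a steel rod on its inner (nest) side; the rest is free all round: at least 25 mm before, behind and below. It goes round cam_pivot at 95 mm, 112.5 mm to nest_seat's +y side.
- cam_pivot (a point): Point on the axis of the cam shaft, 42 mm above the bench, straight beside nest_seat, in the upright plane in which lever_handle swings (along nest_seat's x and z); fixed in the machine. The shaft lies level along nest_seat's y. Axes as nest_seat.
- cam_lever (a joint): Lever angle, rad. 0: at rest on a stop, rod leaning to nest_seat's -x, 0.37 above level. Grows as the handle goes up and over to +x. At 1.2 the rod is upright and the platform highest, 9.5 mm above rest; beyond, it sinks again; a stop ends the swing at 1.65. Spring and platform weight pull it back to 0 from anywhere; about 2 to 4 N at the handle moves it.
- pale_bush_mid (a point): A pale aluminium bush of the same shape and size, loose, to be left alone. Point on its axis half-way up.
- dark_bush_mid (a point): A dark steel bush of the same shape and size, loose, to be left alone. Point on its axis half-way up.
- can: Closed brass-coloured can, 68 mm across and 85 mm tall, standing loose; leave alone. Origin at the centre of its underside.
- bottle: Small amber bottle, 42 mm across and 110 mm tall, standing loose; leave alone. Origin at the centre of its underside.
Things that resemble listed ones, but are neither listed nor needed, are in the scene too. Leave any pink or purple look-alike of the part that bears brass_bush_mid alone.

How it is judged:
By the outcome, as a careful person would: the job done as asked, in the order asked, and still so for the second after the job is handed in, while the arm keeps its last pose, push and grip.
It also fails if it takes over 58 s, if anything falls off the work surface, if the arm or the gripper's body presses on something with over 40 N, if the wrist force passes 120 N, or if a joint passes its speed limit or range.

## Working session

There is one attempt and no reset: what is moved stays moved. The work goes in short steps, Python scripts to look and compute and a tool call to move; the robot and the scene stay as the last step left them, time stands still between calls to the robot, and variables do not carry over. Pictures are saved under pics/ and viewed, and the job is handed in when it is done.

Besides the shell and the picture viewer there is one more tool, called after "Emit:" by a JSON object that holds its "method" and its "body", one argument or row to a line. step_arm: Moves the arm, as the interface text tells. Its arguments: {"type":"object","properties":{"motion":{"type":"array","items":{"type":"array","items":{"type":"number"}}}},"required":["motion"]}

```bash
mkdir -p pics
python3 - <<'E'
from plant import *
import cv2
s=get_state()
for k in s: print(k,s[k])
for n in("side","top"):
    cv2.imwrite(f"pics/{n}0.png",camera(n)); print(n,camera_params(n))
E
```

```text
t 0.0
joint_pos [ 9.83009664e-01  2.87221684e-01  1.57821822e+00 -3.82151856e-06
  1.27859998e+00 -1.50034290e-01]
dq [-0.00023905  0.00026322 -0.00047606  0.00057527 -0.00096637 -0.0001661 ]
joint_efforts [ 2.69381817e-04 -4.05976653e+01 -2.92633384e+01 -1.60385916e-04
  5.80324559e-03 -3.81636909e-06]
eef_pos [0.2856992  0.61070648 0.19088764]
tcp_rot [-4.39528363e-04  2.17132057e-01  9.76141472e-01 -1.14194950e-03]
force [-0.33396151  0.78987499 -0.68279975]
torque [0.01974687 0.01521679 0.03242754]
grip_width 0.08540340775439073
side {'fx': 453.4447097471436, 'fy': 453.4447097471436, 'cx': 283.80287002490104, 'cy': 217.05569142924145, 'position': array([ 0.43184828, -0.84616643,  0.8922698 ]), 'orientation': array([-0.39865854,  0.91402189, -0.07070872,  0.0252117 ])}
top {'fx': 424.2411387363469, 'fy': 424.2411387363469, 'cx': 284.91944165817426, 'cy': 208.4441064173713, 'position': array([0.39803182, 0.00853179, 1.25589282]), 'orientation': array([-0.05021734,  0.70580178, -0.7048652 ,  0.04987109])}
```

View pics/side0.png

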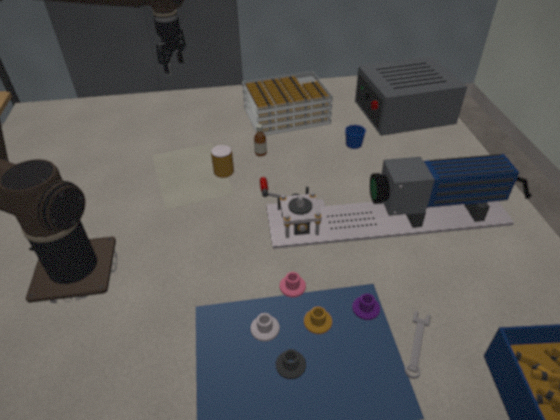

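View pics/top0.png

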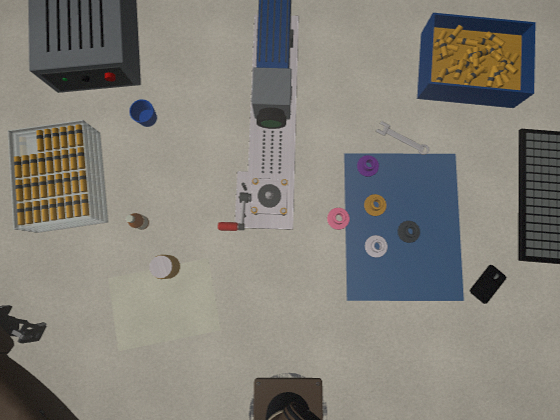

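The side view shows the brass bush at about (318,319) and the nest at about (300,207). The top view shows brass at (375,205), pale at (376,246), dark at (409,231), the nest at (269,195) and the red handle at (229,226). I'll zoom in next.

```bash
cat > h.py <<'E'
import numpy as np, cv2
from scipy.spatial.transform import Rotation as R
from plant import *
def P(n):
    p=camera_params(n);q=p['orientation'];return p,R.from_quat([q[1],q[2],q[3],q[0]]).as_matrix()
def bp(n,u,v,z):
    p,M=P(n);d=M@np.array([(u-p['cx'])/p['fx'],(v-p['cy'])/p['fy'],1]);return p['position']+d*(z-p['position'][2])/d[2]
def pr(n,X):
    p,M=P(n);c=M.T@(np.array(X)-p['position']);return np.array([p['fx']*c[0]/c[2]+p['cx'],p['fy']*c[1]/c[2]+p['cy']])
def tri(a,b):
    rows=[];rh=[]
    for n,(u,v) in (('top',a),('side',b)):
        p,M=P(n);d=M@np.array([(u-p['cx'])/p['fx'],(v-p['cy'])/p['fy'],1]);d/=np.linalg.norm(d)
        A=np.eye(3)-np.outer(d,d);rows.append(A);rh.append(A@p['position'])
    return np.linalg.lstsq(np.vstack(rows),np.hstack(rh),rcond=None)[0]
E
python3 - <<'E'
import cv2
t=cv2.imread('pics/top0.png');s=cv2.imread('pics/side0.png')
cv2.imwrite('pics/a.png',cv2.resize(t[150:270,210:310],None,fx=5,fy=5,interpolation=cv2.INTER_CUBIC))
cv2.imwrite('pics/b.png',cv2.resize(t[150:270,320:440],None,fx=5,fy=5,interpolation=cv2.INTER_CUBIC))
cv2.imwrite('pics/c.png',cv2.resize(s[165:250,250:350],None,fx=7,fy=7,interpolation=cv2.INTER_CUBIC))
cv2.imwrite('pics/d.png',cv2.resize(s[265:385,240:390],None,fx=5,fy=5,interpolation=cv2.INTER_CUBIC))
E
```

```text
(no output)
```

View pics/a.png

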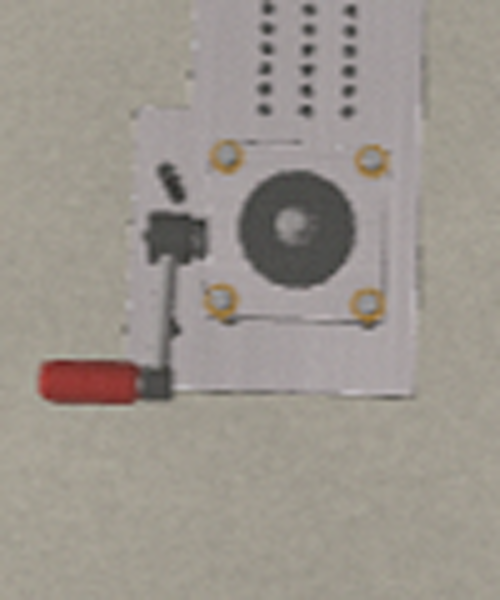

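View pics/b.png

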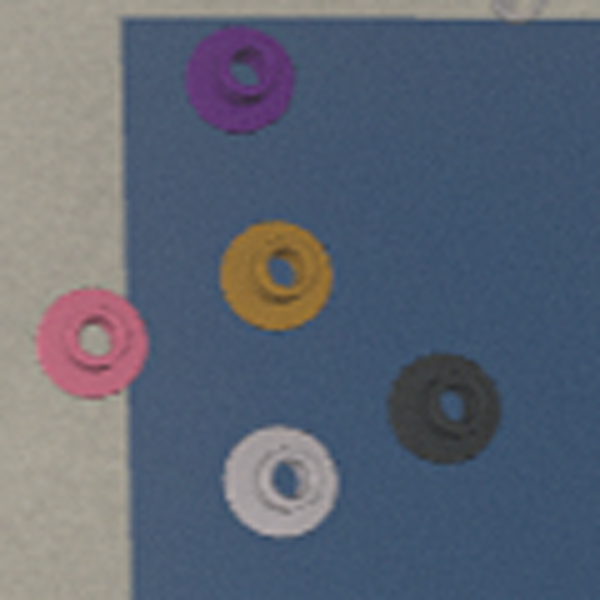

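View pics/c.png

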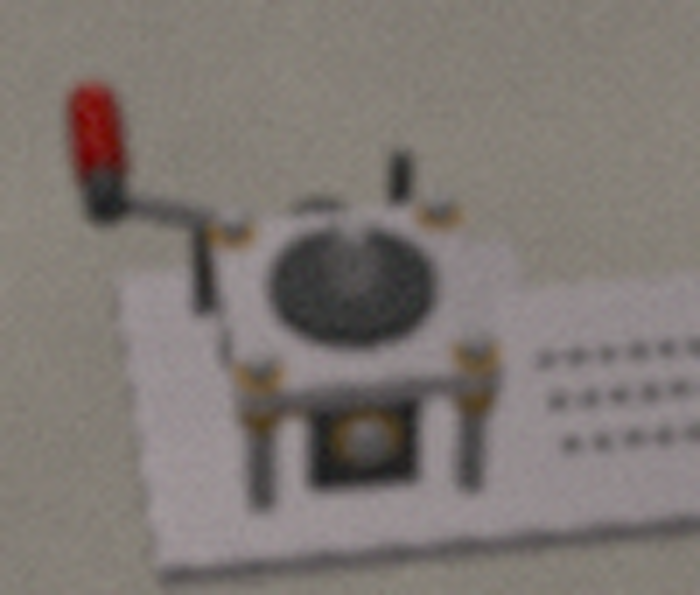

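View pics/d.png

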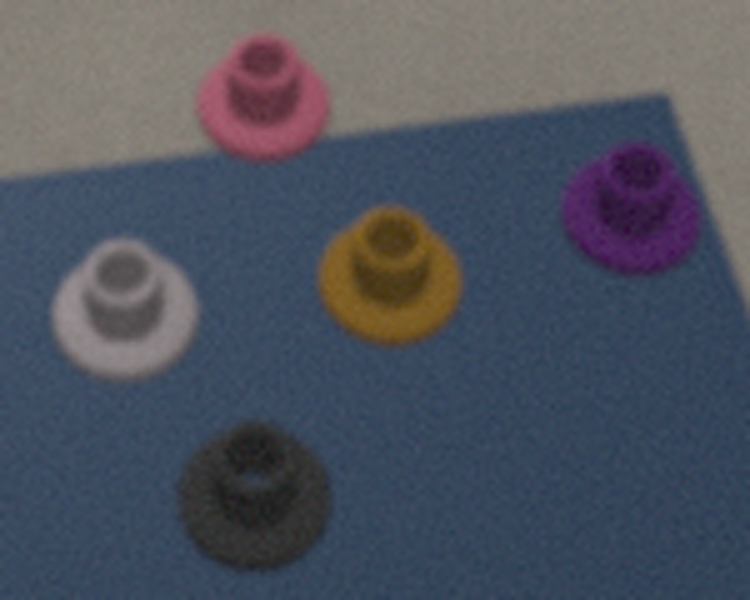

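Top crop: brass flange centre at about (374.8,204.8), nest disc at about (269.0,195.4), and the platform nearly square to the world axes. Side crop: nest centre at about (300,205). Next step is to refine these by segmentation.

```bash
cat > m.py <<'E'
from h import *
t=cv2.imread('pics/top0.png');s=cv2.imread('pics/side0.png')
def seg(img,box,f):
    x0,y0,x1,y1=box;c=cv2.resize(cv2.GaussianBlur(img[y0:y1,x0:x1],(0,0),0.6),None,fx=4,fy=4,interpolation=cv2.INTER_CUBIC)
    m=f(cv2.cvtColor(c,cv2.COLOR_BGR2HSV).astype(int),c.astype(int)).astype(np.uint8)
    k=cv2.findContours(m,cv2.RETR_EXTERNAL,cv2.CHAIN_APPROX_NONE)[0];k=max(k,key=cv2.contourArea)
    k=cv2.convexHull(k)
    e=cv2.fitEllipse(k); cvt=lambda p:((p[0]+.5)/4-.5+x0,(p[1]+.5)/4-.5+y0)
    r=cv2.minAreaRect(k)
    return cvt(e[0]),np.array(e[1])/4,cvt(r[0]),np.array(r[1])/4,r[2]
yel=lambda h,c:(h[...,0]>10)&(h[...,0]<30)&(h[...,1]>110)
red=lambda h,c:((h[...,0]<8)|(h[...,0]>172))&(h[...,1]>120)
dark=lambda h,c:(h[...,2]<105)
a=seg(t,(355,185,398,225),yel);b=seg(s,(300,300,340,338),yel)
print('brass',a,b); print(bp('top',*a[0],.006),bp('side',*b[0],.008))
a=seg(t,(253,180,284,211),dark);b=seg(s,(287,195,314,216),dark)
print('nest',a,b); print(bp('top',*a[0],.088),bp('side',*b[0],.088))
a=seg(t,(210,215,245,235),red);b=seg(s,(255,173,270,195),red)
print('red',a,b);print(tri(a[2],b[2]),bp('top',*a[2],.076))
sc=[(227,157),(371,160),(367,304),(220,300)]
q=[bp('top',(u+.5)/5-.5+210,(v+.5)/5-.5+150,.084) for u,v in sc];q=np.array(q);print('plat',q.mean(0),q)
d=(q[0]+q[1]-q[2]-q[3])/2;print('yaw',np.degrees(np.arctan2(d[1],d[0])));d=(q[0]+q[3]-q[1]-q[2])/2;print(np.degrees(np.arctan2(-d[0],d[1])))
E
python3 m.py
```

```text
brass ((374.7796382904053, 204.66150856018066), array([20.98703384, 21.46595573]), (374.7750015258789, 204.69999885559082), array([21.35444832, 20.79543114]), 26.56505012512207) ((317.5463123321533, 320.1949996948242), array([25.86184692, 27.155653  ]), (317.50000190734863, 320.75), array([26.16295052, 25.10229111]), 45.0)
[ 0.58802372 -0.25845914  0.006     ] [ 0.58949048 -0.2611077   0.008     ]
nest ((268.9640464782715, 195.3659200668335), array([22.60738182, 22.86822319]), (268.875, 195.375), array([22.5, 22.5]), 90.0) ((300.00327587127686, 205.63618087768555), array([17.98150826, 24.46116447]), (300.0, 205.875), array([17.5 , 23.75]), 90.0)
[0.6014366  0.05383325 0.088     ] [0.60238541 0.04789223 0.088     ]
red ((227.49875831604004, 226.01466178894043), array([ 8.76254654, 22.54174614]), (227.20756149291992, 225.9830493927002), array([18.74085236,  7.53538418]), 1.7899105548858643) ((263.1966152191162, 183.72885608673096), array([ 7.33276463, 14.33576584]), (263.173077583313, 183.00961589813232), array([12.37246418,  6.82191038]), 82.87498474121094)
[0.51666244 0.16977882 0.08018539] [0.51661637 0.17034836 0.076     ]
plat [0.60152293 0.05430187 0.084     ] [[0.64313157 0.09359015 0.084     ]
 [0.64151244 0.01247647 0.084     ]
 [0.55965095 0.01456575 0.084     ]
 [0.56179675 0.0965751  0.084     ]]
yaw -1.7809101953638669
-1.3221652001752933
```

```bash
cat > fit.py <<'E'
from h import *
from scipy.optimize import least_squares
th=np.linspace(0,2*np.pi,60,endpoint=False)
def circ(x,y,z,r):return [(x+r*np.cos(a),y+r*np.sin(a),z) for a in th]
def mask(n,cyls,x,y,box,S=4):
    x0,y0,x1,y1=box;m=np.zeros(((y1-y0)*S,(x1-x0)*S),np.uint8)
    for r,za,zb in cyls:
        pts=np.array([pr(n,X) for X in circ(x,y,za,r)+circ(x,y,zb,r)])
        pts=((pts-[x0,y0]+.5)*S-.5)
        cv2.fillConvexPoly(m,cv2.convexHull(np.round(pts*16).astype(np.int32)),1,shift=4)
    return m
def obs(img,box,f,S=4):
    x0,y0,x1,y1=box;c=cv2.resize(cv2.GaussianBlur(img,(0,0),0.6)[y0:y1,x0:x1],None,fx=S,fy=S,interpolation=cv2.INTER_CUBIC)
    m=f(cv2.cvtColor(c,cv2.COLOR_BGR2HSV).astype(int)).astype(np.uint8)
    k=max(cv2.findContours(m,cv2.RETR_EXTERNAL,cv2.CHAIN_APPROX_NONE)[0],key=cv2.contourArea)
    m[:]=0;cv2.drawContours(m,[k],-1,1,-1);return m
def fit(n,img,box,f,cyls,g):
    o=obs(img,box,f).astype(bool);best=None
    st=.004;g=np.array(g,float);c=lambda p:1-(o&(m:=mask(n,cyls,*p,box).astype(bool))).sum()/(o|m).sum()
    from scipy.optimize import minimize
    r=minimize(c,g,method='Nelder-Mead',options=dict(initial_simplex=[g,g+[st,0],g+[0,st]],xatol=1e-4,fatol=1e-4));return r.x,1-r.fun
yel=lambda h:(h[...,0]>10)&(h[...,0]<32)&(h[...,1]>105)
dark=lambda h:(h[...,2]<115)
E
cat > f1.py <<'E'
from fit import *
t=cv2.imread('pics/top0.png');s=cv2.imread('pics/side0.png')
B=[(.033,0,.008),(.018,0,.038)];N=[(.033,.080,.088)]
print('brass',fit('top',t,(355,185,398,225),yel,B,(.588,-.258)),fit('side',s,(298,296,342,338),yel,B,(.588,-.258)))
for th_ in(100,115,130):
  dk=lambda h:h[...,2]<th_
  print('nest',fit('top',t,(253,178,285,212),dk,N,(.601,.054)),fit('side',s,(285,192,316,217),dk,N,(.601,.05)))
E
python3 f1.py
```

```text
Traceback (most recent call last):
  File "f1.py", line 4, in <module>
    print('brass',fit('top',t,(355,185,398,225),yel,B,(.588,-.258)),fit('side',s,(298,296,342,338),yel,B,(.588,-.258)))
                  ~~~^^^^^^^^^^^^^^^^^^^^^^^^^^^^^^^^^^^^^^^^^^^^^^
  File "fit.py", line 21, in fit
    r=minimize(c,g,method='Nelder-Mead',options=dict(initial_simplex=[g,g+[st,0],g+[0,st]],xatol=1e-4,fatol=1e-4));return r.x,1-r.fun
  File "fit.py", line 19, in <lambda>
    st=.004;g=np.array(g,float);c=lambda p:1-(o&(m:=mask(n,cyls,*p,box).astype(bool))).sum()/(o|m).sum()
                                                    ~~~~^^^^^^^^^^^^^^^
  File "fit.py", line 8, in mask
    pts=np.array([pr(n,X) for X in circ(x,y,za,r)+circ(x,y,zb,r)])
                  ~~^^^^^
  File "h.py", line 9, in pr
    p,M=P(n);c=M.T@(np.array(X)-p['position']);return np.array([p['fx']*c[0]/c[2]+p['cx'],p['fy']*c[1]/c[2]+p['cy']])
        ~^^^
  File "h.py", line 5, in P
    p=camera_params(n);q=p['orientation'];return p,R.from_quat([q[1],q[2],q[3],q[0]]).as_matrix()
ValueError: time passes only in moves, steps and waits
```

```bash
sed -i 's/^def P(n):/import functools\n@functools.lru_cache(None)\ndef P(n):/' h.py; python3 f1.py
```

```text
brass (array([ 0.5890892 , -0.25991876]), np.float64(0.8855899269392197)) (array([ 0.59033203, -0.25677344]), np.float64(0.8567082147413878))
nest (array([0.60138815, 0.05542719]), np.float64(0.8879130071099958)) (array([0.60369336, 0.05465723]), np.float64(0.87357669122572))
nest (array([0.60215724, 0.05315043]), np.float64(0.9396094839609483)) (array([0.6034009 , 0.05258919]), np.float64(0.9608202734244748))
nest (array([0.60214549, 0.05398166]), np.float64(0.9864808362369338)) (array([0.60307481, 0.05212538]), np.float64(0.8482932996207333))
```

Both views agree: nest at about (0.602, 0.0535), brass at about (0.589, -0.259), handle at about (0.517, 0.170, 0.078). The expected handle z is 0.076 and its x offset -0.089, so this is consistent. First I'll turn the jaws along world x, less the -1.6° of nest yaw.

Emit:
{"method": "step_arm", "body": {
  "motion": [
    [0, 0, 0, 8.5, 8.5],
    [0, 0, 0, 8.5, 8.5],
    [0, 0, 0, 8.5, 8.5],
    [0, 0, 0, 8.5, 8.5],
    [0, 0, 0, 8.5, 8.5],
    [0, 0, 0, 8.5, 8.5],
    [0, 0, 0, 8.5, 8.5],
    [0, 0, 0, 7, 8.5]
  ]
}}

```text
t: 0.9
eef_pos: [0.2837, 0.6077, 0.1841]
tcp_rot: [0.002, 0.724, 0.689, -0.007]
force: [-0.2, 0.2, 0.2]
grip_width: 0.0853
```

```bash
cat > go.py <<'E'
import sys
from h import *
def go(X):
    s=get_state();q=s['tcp_rot'];M=R.from_quat([q[1],q[2],q[3],q[0]]).as_matrix()
    d=M.T@(np.array(X)-s['eef_pos'])*100
    print('t',round(s['t'],2),'tcp',s['eef_pos'].round(4),'jaw',np.degrees(np.arctan2(M[1,1],M[0,1])).round(2),'z',M[:,2].round(3),'tilt; tool delta cm',d.round(2),'F',s['force'].round(1),'w',round(s['grip_width'],4))
if len(sys.argv)>3: go([float(a) for a in sys.argv[1:4]])
E
python3 go.py .589 -.259 .12
```

```text
t 0.9 tcp [0.2837 0.6077 0.1841] jaw -2.83 z [-0.008 -0.011 -1.   ] tilt; tool delta cm [-84.97  34.81   7.17] F [-0.2  0.2  0.2] w 0.0853
```

Emit:
{"method": "step_arm", "body": {
  "motion": [
    [-4.2, 1.7, -0.3, 0, 8.5],
    [-4.2, 1.7, -0.3, 0, 8.5],
    [-4.2, 1.7, -0.2, 0, 8.5],
    [-4.2, 1.7, -0.1, 0, 8.5],
    [-4.2, 1.7, -0.1, 0, 8.5],
    [-4.2, 1.7, -0.1, 0, 8.5],
    [-4.2, 1.7, -0.1, 0, 8.5],
    [-4.2, 1.7, -0.1, 0, 8.5],
    [-4.2, 1.7, -0.1, 0, 8.5],
    [-4.2, 1.7, -0.1, 0, 8.5]
  ]
}}

```text
t: 1.9
eef_pos: [0.4322, 0.1672, 0.1968]
tcp_rot: [0.001, 0.721, 0.693, -0.011]
force: [0.5, 0.1, -0.9]
grip_width: 0.085
```

```bash
python3 go.py .589 -.259 .12
```

```text
t 1.9 tcp [0.4322 0.1672 0.1968] jaw -2.33 z [-0.014 -0.017 -1.   ] tilt; tool delta cm [-41.81  17.5    8.19] F [ 0.5  0.1 -0.9] w 0.085
```

Emit:
{"method": "step_arm", "body": {
  "motion": [
    [-3.8, 1.6, 0, 0, 8.5],
    [-3.8, 1.6, 0, 0, 8.5],
    [-3.8, 1.6, 0, 0, 8.5],
    [-3.8, 1.6, 0.3, 0, 8.5],
    [-3.8, 1.6, 0.4, 0, 8.5],
    [-3.8, 1.6, 0.4, 0, 8.5],
    [-3.8, 1.6, 0.4, 0, 8.5],
    [-3.8, 1.6, 0.4, 0, 8.5],
    [-3.8, 1.6, 0.4, 0, 8.5],
    [-3, 1.2, 0.4, 0, 8.5],
    [-2, 0.8, 0.2, 0, 8.5],
    [0, 0, 0, 0, 8.5]
  ]
}}

```text
t: 3.1
eef_pos: [0.5794, -0.2544, 0.1658]
tcp_rot: [-0.002, 0.724, 0.689, -0.012]
force: [-0.3, 0.4, 0.1]
grip_width: 0.085
```

```bash
python3 go.py .589 -.259 .12
```

```text
t 3.1 tcp [ 0.5794 -0.2544  0.1658] jaw -2.84 z [-0.019 -0.014 -1.   ] tilt; tool delta cm [-0.34  1.07  4.56] F [-0.3  0.4  0.1] w 0.085
```

```bash
cat > f2.py <<'E'
from fit import *
t=cv2.imread('pics/top0.png');s=cv2.imread('pics/side0.png')
B=[(.033,0,.008),(.018,0,.038)]
for h0 in (60,80,90):
  f=lambda h:(h[...,0]<h0)
  print(h0,fit('top',t,(355,185,398,225),f,B,(.588,-.258)),fit('side',s,(298,296,342,338),f,B,(.588,-.258)))
E
python3 f2.py; python3 go.py .589 -.2588 .05
```

```text
60 (array([ 0.58845083, -0.25864352]), np.float64(0.9879387660429875)) (array([ 0.589807  , -0.25933991]), np.float64(0.9724716907458024))
80 (array([ 0.58820658, -0.25863864]), np.float64(0.9887171561051005)) (array([ 0.589807  , -0.25933991]), np.float64(0.9724716907458024))
90 (array([ 0.58820658, -0.25863864]), np.float64(0.9887171561051005)) (array([ 0.589807  , -0.25933991]), np.float64(0.9724716907458024))
t 3.1 tcp [ 0.5794 -0.2544  0.1658] jaw -2.84 z [-0.019 -0.014 -1.   ] tilt; tool delta cm [-0.22  1.19 11.56] F [-0.3  0.4  0.1] w 0.085
```

Emit:
{"method": "step_arm", "body": {
  "motion": [
    [-0.2, 1.1, 2, 1, 8.5],
    [0, 0, 3, 0, 8.5],
    [0, 0, 3, 0, 8.5],
    [0, 0, 2, 0, 8.5],
    [0, 0, 0, 0, 8.5]
  ]
}}

```text
t: 3.6
eef_pos: [0.5876, -0.2547, 0.0623]
tcp_rot: [-0.003, 0.73, 0.683, -0.011]
force: [0.0, -0.2, -0.3]
grip_width: 0.0854
```

```bash
python3 go.py .589 -.259 .012
```

```text
t 3.6 tcp [ 0.5876 -0.2547  0.0623] jaw -3.86 z [-0.02  -0.011 -1.   ] tilt; tool delta cm [-0.35  0.27  5.03] F [ 0.  -0.2 -0.3] w 0.0854
```

Emit:
{"method": "step_arm", "body": {
  "motion": [
    [-0.4, 0.2, 1.5, -2.2, 8.5],
    [0, 0, 1.5, 0, 8.5],
    [0, 0, 1, 0, 8.5]
  ]
}}

```text
t: 3.9
eef_pos: [0.5903, -0.258, 0.0249]
tcp_rot: [-0.001, 0.716, 0.698, -0.01]
force: [-0.8, 0.7, 0.1]
grip_width: 0.0852
```

```bash
python3 go.py .589 -.259 .012; python3 -c "
from h import *
cv2.imwrite('pics/s1.png',cv2.resize(camera('side')[250:400,220:400],None,fx=4,fy=4))"
```

```text
t 3.9 tcp [ 0.5903 -0.258   0.0249] jaw -1.53 z [-0.016 -0.013 -1.   ] tilt; tool delta cm [-0.09 -0.11  1.29] F [-0.8  0.7  0.1] w 0.0852
```

View pics/s1.png

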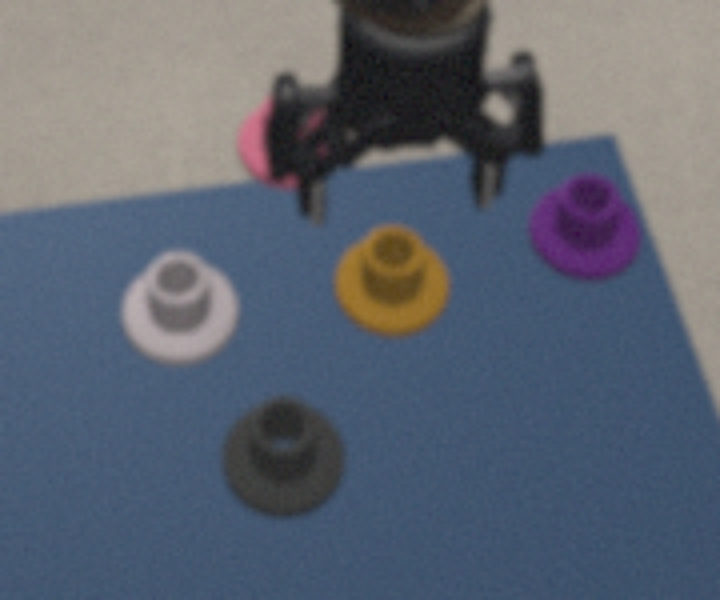

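The jaws appear at about (400,212) in the crop, above and behind the hub at (395,250). I'll check that against the projected TCP.

```bash
python3 -c "
from h import *
for X in [(.59,-.258,.0249),(.59,-.258,.038),(.59,-.258,.05),(.589,-.259,.038),(.589,-.259,0.004)]:
  print(X,(pr('side',X)-[220,250]+.5)*4)
cv2.imwrite('pics/t1.png',cv2.resize(camera('top')[150:270,310:450],None,fx=5,fy=5))"
```

```text
(0.59, -0.258, 0.0249) [393.15137868 260.96496562]
(0.59, -0.258, 0.038) [394.09635774 247.38094486]
(0.59, -0.258, 0.05) [394.97654478 234.72830568]
(0.589, -0.259, 0.038) [392.71966284 249.07040172]
(0.589, -0.259, 0.004) [390.32889743 283.83783852]
```

View pics/t1.png

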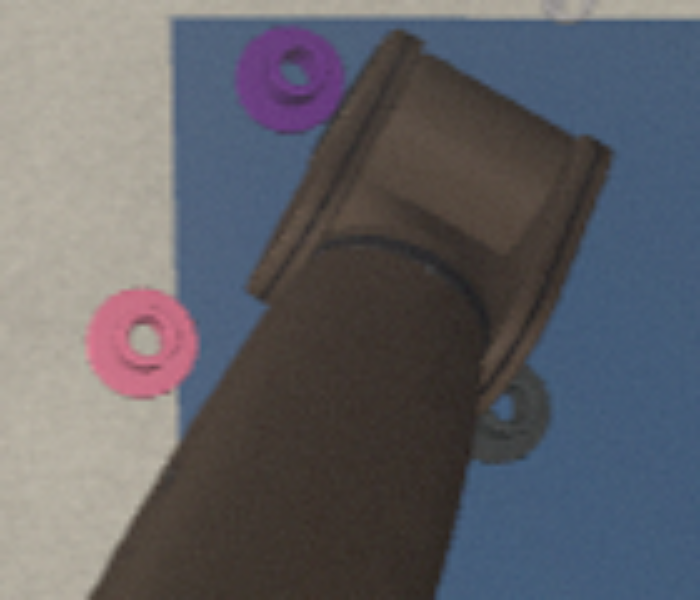

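```bash
python3 -c "
from h import *
print(pr('side',(.286,.611,.192)),pr('side',(.286,.611,.205)),pr('top',(.286,.611,.205)))
s=cv2.imread('pics/side0.png');t=cv2.imread('pics/top0.png')
a=cv2.resize(s[0:90,130:220],None,fx=6,fy=6);b=cv2.resize(t[290:350,0:60],None,fx=4,fy=4)
b=cv2.copyMakeBorder(b,0,300,0,0,cv2.BORDER_CONSTANT)
cv2.imwrite('pics/e.png',np.clip(np.hstack([a,b]).astype(float)*1.8,0,255).astype('uint8'))
c=camera('side');c=cv2.resize(c[265:335,270:360],None,fx=8,fy=8);cv2.imwrite('pics/f.png',np.clip(c*2.0,0,255).astype('uint8'))
"; python3 go.py .589 -.259 .012
```

```text
[177.90792485  82.48559243] [177.24690582  78.83723469] [ 35.64584476 315.45115371]
t 4.05 tcp [ 0.59   -0.2581  0.0247] jaw -1.52 z [-0.017 -0.013 -1.   ] tilt; tool delta cm [-0.08 -0.07  1.28] F [0.4 0.4 0.6] w 0.0848
```

View pics/e.png

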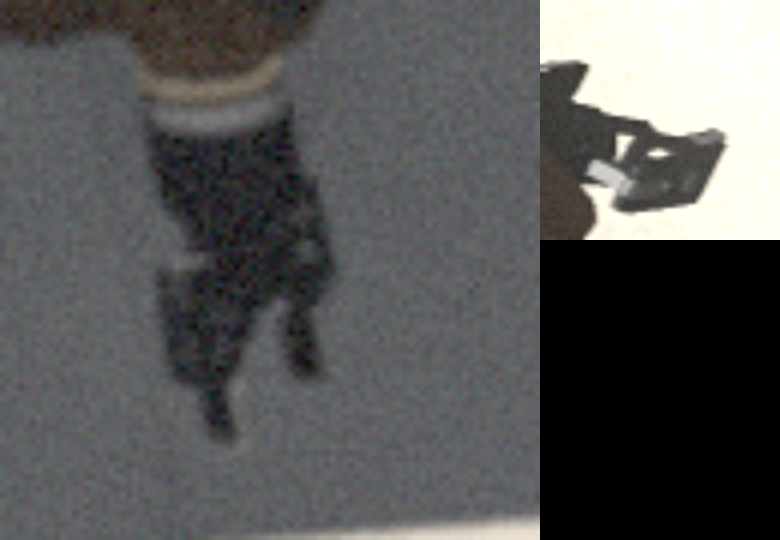

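View pics/f.png

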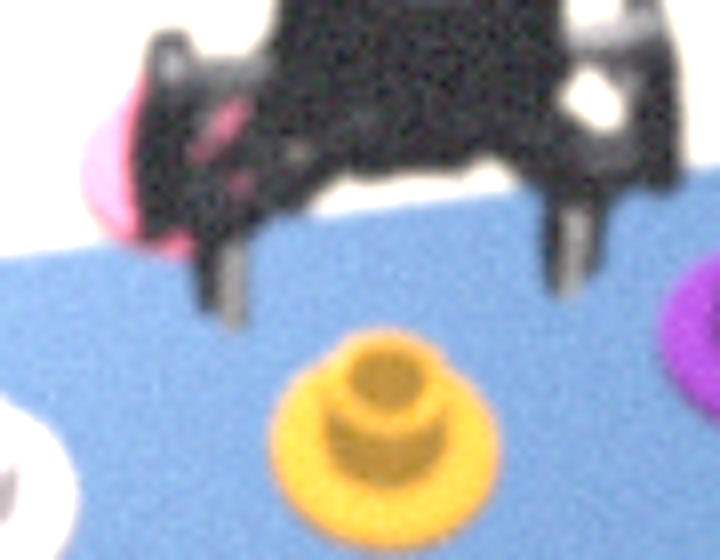

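The finger tips in the image look about 30 mm higher than expected. I'll part-close to 5 cm, which still clears the 36 mm hub, and look again.

Emit:
{"method": "step_arm", "body": {
  "motion": [
    [0, 0, 0, 0, 5],
    [0, 0, 0, 0, 5],
    [0, 0, 0, 0, 5],
    [0, 0, 0, 0, 5]
  ]
}}

```text
t: 4.45
eef_pos: [0.592, -0.259, 0.0282]
tcp_rot: [0.001, 0.717, 0.697, -0.01]
force: [0.3, 0.0, 0.8]
grip_width: 0.0502
```

```bash
python3 go.py .589 -.259 .012; python3 -c "
from h import *
c=camera('side');c=cv2.resize(c[265:335,270:360],None,fx=8,fy=8);cv2.imwrite('pics/g.png',np.clip(c*2.0,0,255).astype('uint8'))
s=get_state();
for dz in (0,.013,.03): print((pr('side',s['eef_pos']+[0,0,dz])-[270,265]+.5)*8)
"
```

```text
t 4.45 tcp [ 0.592  -0.259   0.0282] jaw -1.55 z [-0.013 -0.015 -1.   ] tilt; tool delta cm [ 0.02 -0.28  1.62] F [0.3 0.  0.8] w 0.0502
[394.63180433 397.22968334]
[396.5846897  370.15373489]
[399.1901106 334.0306509]
```

View pics/g.png

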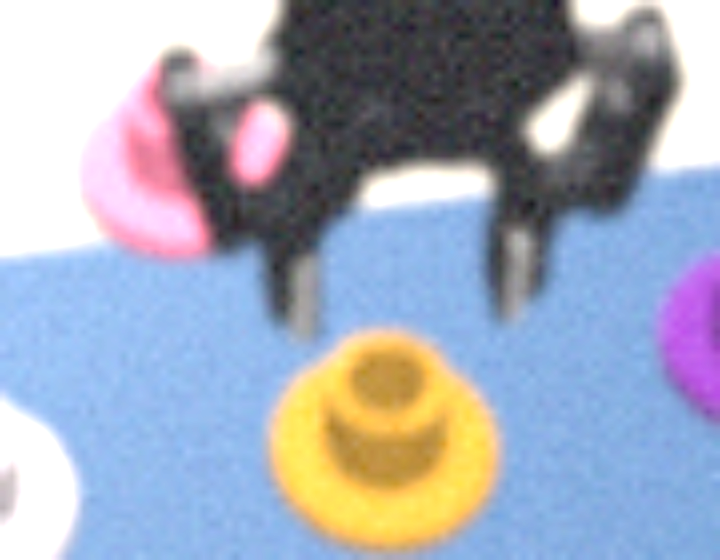

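```bash
python3 -c "
from h import *
for z in (.192,.205,.235,.26):
  print(z,*[ (pr('top',(x,y,z)).round(1), pr('side',(x,y,z)).round(1)) for x,y in ((.304,.649),(.268,.573),(.286,.611))])
t=cv2.imread('pics/top0.png')
b=cv2.resize(t[290:350,0:60],None,fx=10,fy=10,interpolation=cv2.INTER_CUBIC);cv2.imwrite('pics/i.png',np.clip(b*1.8,0,255).astype('uint8'))
"
```

```text
0.192 (array([ 23.9, 307.3]), array([183.5,  77. ])) (array([ 53.7, 322.5]), array([172.1,  88.2])) (array([ 38.7, 314.9]), array([177.9,  82.5]))
0.205 (array([ 20.6, 307.8]), array([182.9,  73.4])) (array([ 50.8, 323.1]), array([171.4,  84.5])) (array([ 35.6, 315.5]), array([177.2,  78.8]))
0.235 (array([ 12.7, 309. ]), array([181.4,  64.9])) (array([ 43.8, 324.8]), array([169.7,  75.8])) (array([ 28.2, 316.8]), array([175.7,  70.3]))
0.26 (array([  5.8, 310. ]), array([180.2,  57.6])) (array([ 37.6, 326.2]), array([168.3,  68.4])) (array([ 21.7, 318.1]), array([174.4,  62.9]))
```

View pics/i.png

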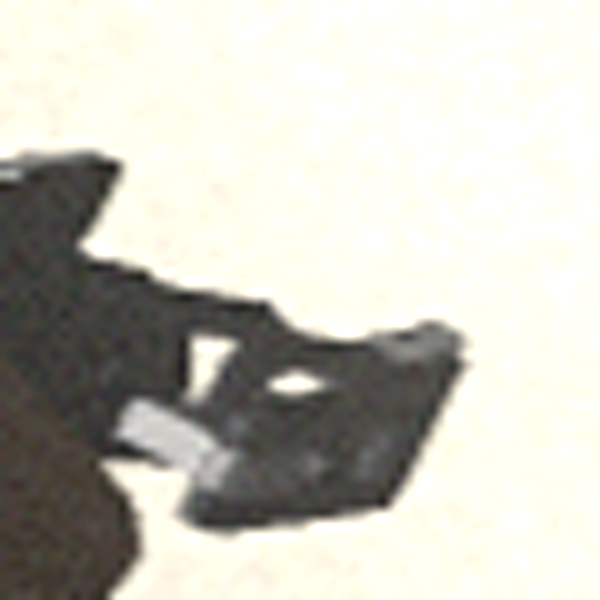

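At the start pose both cameras agree that the open tips were about 45 mm above the reported TCP z. So I'll take heights from vision and force, and descend in small checked steps.

Emit:
{"method": "step_arm", "body": {
  "motion": [
    [0, -0.3, 0.8, 0, 5],
    [0, 0, 0.8, 0, 5],
    [0, 0, 0.6, 0, 5],
    [0, 0, 0, 0, 5]
  ]
}}

```text
t: 4.9
eef_pos: [0.5881, -0.2593, 0.0043]
tcp_rot: [0.001, 0.717, 0.697, -0.01]
force: [-0.0, -0.2, 0.1]
grip_width: 0.0499
```

```bash
python3 go.py .589 -.259 .012; python3 -c "
from h import *
c=camera('side');c=cv2.resize(c[265:335,270:360],None,fx=8,fy=8);cv2.imwrite('pics/g2.png',np.clip(c*2.0,0,255).astype('uint8'))
"
```

```text
t 4.9 tcp [ 0.5881 -0.2593  0.0043] jaw -1.57 z [-0.013 -0.015 -1.   ] tilt; tool delta cm [ 0.02  0.08 -0.77] F [-0.  -0.2  0.1] w 0.0499
```

View pics/g2.png

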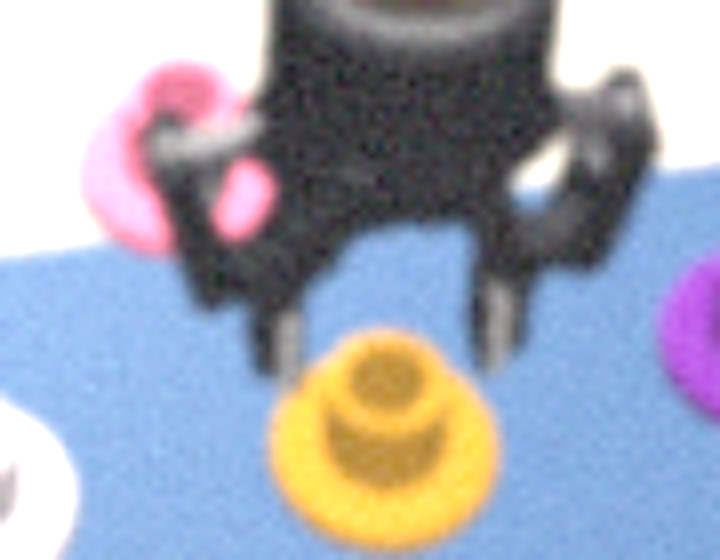

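The height is still ambiguous in one view, since a y offset would look similar. I'll probe down gently and watch the force.

Emit:
{"method": "step_arm", "body": {
  "motion": [
    [0, 0, 0.3, 0, 5],
    [0, 0, 0.3, 0, 5],
    [0, 0, 0, 0, 5]
  ]
}}

```text
t: 5.25
eef_pos: [0.5885, -0.2597, -0.0018]
tcp_rot: [0.001, 0.717, 0.697, -0.01]
force: [0.3, 0.7, -0.4]
grip_width: 0.05
```

Emit:
{"method": "step_arm", "body": {
  "motion": [
    [0, 0, 0.3, 0, 5],
    [0, 0, 0.3, 0, 5],
    [0, 0, 0, 0, 5]
  ]
}}

```text
t: 5.55
eef_pos: [0.5887, -0.2599, -0.008]
tcp_rot: [0.002, 0.717, 0.697, -0.01]
force: [-0.5, 0.1, -0.5]
grip_width: 0.05
```

```bash
python3 go.py .589 -.259 .012; python3 -c "
from h import *
c=camera('side');c=cv2.resize(c[265:335,270:360],None,fx=8,fy=8);cv2.imwrite('pics/g3.png',np.clip(c*2.0,0,255).astype('uint8'))
"
```

```text
t 5.55 tcp [ 0.5887 -0.2599 -0.008 ] jaw -1.56 z [-0.012 -0.016 -1.   ] tilt; tool delta cm [ 0.06  0.01 -2.  ] F [-0.5  0.1 -0.5] w 0.05
```

View pics/g3.png

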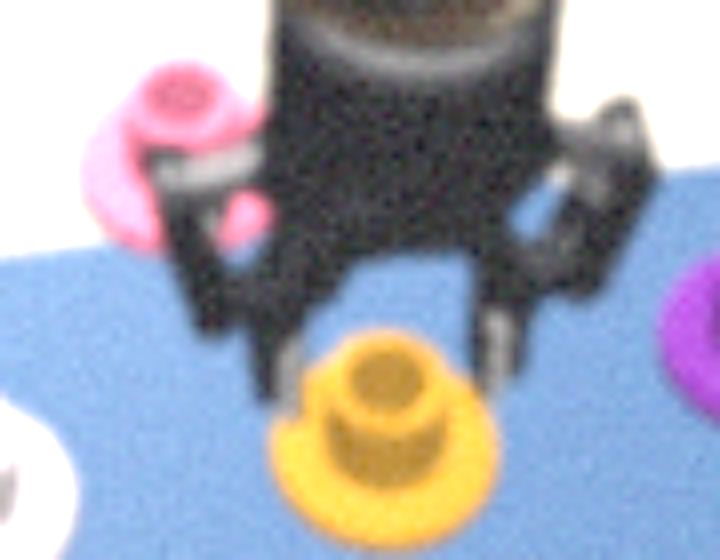

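There was no contact at TCP z = -0.008, and the left finger now visibly covers the flange. So the tips really are about 34 mm above the reported TCP, at z of about 0.026. I'll go about 12 mm lower.

Emit:
{"method": "step_arm", "body": {
  "motion": [
    [0, 0, 0.4, 0, 5],
    [0, 0, 0.4, 0, 5],
    [0, 0, 0.3, 0, 5],
    [0, 0, 0, 0, 5]
  ]
}}

```text
t: 6.0
eef_pos: [0.5888, -0.2602, -0.0196]
tcp_rot: [0.002, 0.717, 0.697, -0.01]
force: [-0.1, 0.6, -0.1]
grip_width: 0.0503
```

```bash
python3 go.py .589 -.259 .012; python3 -c "
from h import *
c=camera('side');c=cv2.resize(c[265:335,270:360],None,fx=8,fy=8);cv2.imwrite('pics/g4.png',np.clip(c*2.0,0,255).astype('uint8'))
"
```

```text
t 6.0 tcp [ 0.5888 -0.2602 -0.0196] jaw -1.56 z [-0.011 -0.016 -1.   ] tilt; tool delta cm [ 0.07 -0.02 -3.16] F [-0.1  0.6 -0.1] w 0.0503
```

View pics/g4.png

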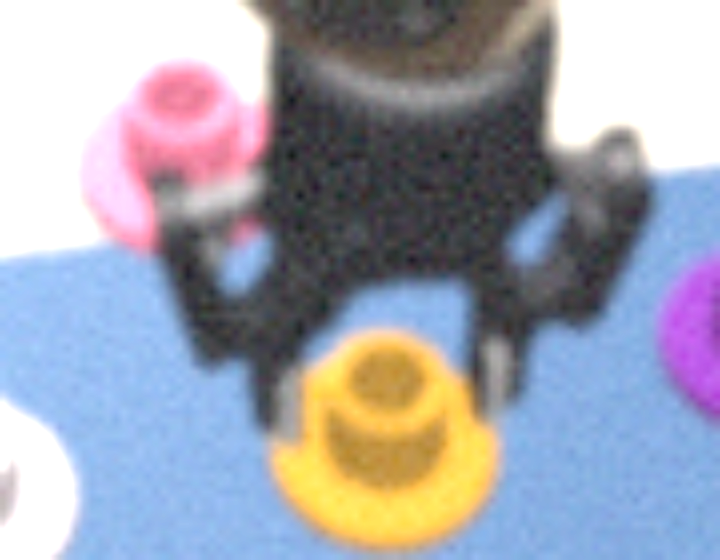

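Tips are at about z = 0.013, straddling the hub. Closing.

Emit:
{"method": "step_arm", "body": {
  "motion": [
    [0, 0, -0.2, 0, 3],
    [0, 0, 0, 0, 2.5],
    [0, 0, 0, 0, 2.5],
    [0, 0, 0, 0, 2.5],
    [0, 0, 0, 0, 2.5],
    [0, 0, 0, 0, 2.5]
  ]
}}

```text
t: 6.65
eef_pos: [0.5891, -0.2603, -0.017]
tcp_rot: [0.002, 0.717, 0.697, -0.01]
force: [0.5, -0.1, 0.1]
grip_width: 0.0329
```

```bash
python3 go.py .589 -.259 .012; python3 -c "
from h import *
c=camera('side');c=cv2.resize(c[265:335,270:360],None,fx=8,fy=8);cv2.imwrite('pics/g5.png',np.clip(c*2.0,0,255).astype('uint8'))
"
```

```text
t 6.65 tcp [ 0.5891 -0.2603 -0.017 ] jaw -1.56 z [-0.01  -0.017 -1.   ] tilt; tool delta cm [ 0.08 -0.05 -2.9 ] F [ 0.5 -0.1  0.1] w 0.0329
```

View pics/g5.png

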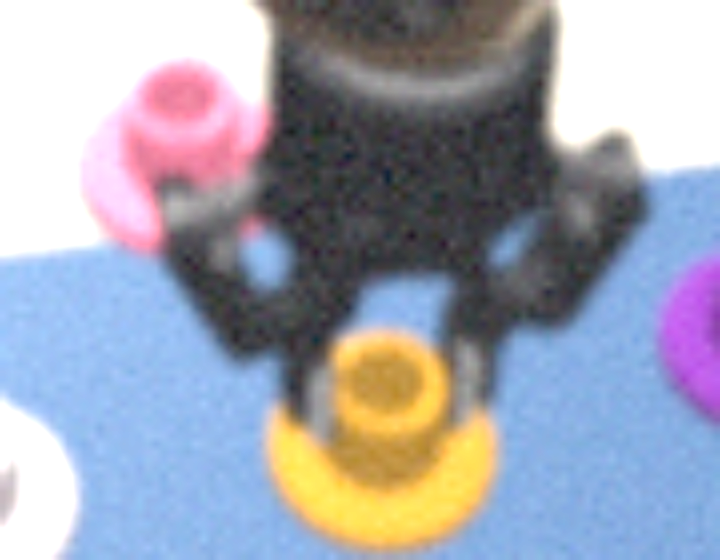

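Emit:
{"method": "step_arm", "body": {
  "motion": [
    [0, 0, 0, 0, 2.5],
    [0, 0, 0, 0, 2.5]
  ]
}}

```text
t: 6.9
eef_pos: [0.5891, -0.2603, -0.017]
tcp_rot: [0.002, 0.717, 0.697, -0.01]
force: [1.1, -0.7, -1.1]
grip_width: 0.0333
```

Emit:
{"method": "step_arm", "body": {
  "motion": [
    [0, 0, -0.5, 0, 2.5],
    [0, 0, -1, 0, 2.5],
    [0, 0, -1, 0, 2.5],
    [0, 0, -1, 0, 2.5],
    [0, 0, 0, 0, 2.5]
  ]
}}

```text
t: 7.4
eef_pos: [0.5873, -0.2582, 0.0181]
tcp_rot: [-0.0, 0.717, 0.697, -0.01]
force: [0.1, -0.2, -3.9]
grip_width: 0.0332
```

```bash
python3 go.py .589 -.259 .012; python3 -c "
from h import *
c=camera('side');c=cv2.resize(c[245:335,270:360],None,fx=6,fy=6);cv2.imwrite('pics/g6.png',np.clip(c*2.0,0,255).astype('uint8'))
"
```

```text
t 7.4 tcp [ 0.5873 -0.2582  0.0181] jaw -1.56 z [-0.015 -0.014 -1.   ] tilt; tool delta cm [-0.07  0.19  0.61] F [ 0.1 -0.2 -3.9] w 0.0332
```

View pics/g6.png

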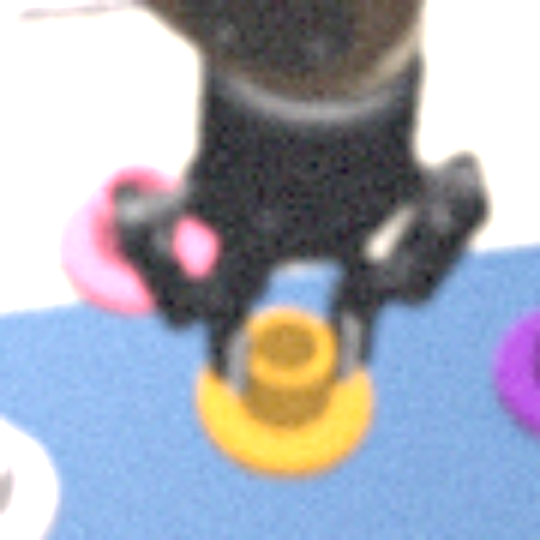

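The bush is lifted, with -3.9 N matching about 0.4 kg. Raise and carry it toward the nest.

Emit:
{"method": "step_arm", "body": {
  "motion": [
    [0, 0, -3, 0, 2.5],
    [0, 0, -4, 0, 2.5],
    [0, 0, -4, 0, 2.5],
    [0, 0, -3, 0, 2.5],
    [2, 0.2, -1, 0, 2.5],
    [3, 0.2, 0, 0, 2.5],
    [3, 0.2, 0, 0, 2.5],
    [3, 0.2, 0, 0, 2.5],
    [3, 0.2, 0, 0, 2.5],
    [3, 0.2, 0, 0, 2.5],
    [3, 0.2, 0, 0, 2.5],
    [3, 0.2, 0, 0, 2.5]
  ]
}}

```text
t: 8.65
eef_pos: [0.6053, -0.0138, 0.1604]
tcp_rot: [-0.01, 0.719, 0.695, -0.013]
force: [0.3, -0.1, -4.3]
grip_width: 0.0329
```

```bash
python3 go.py .602 .0535 .14
```

```text
t 8.65 tcp [ 0.6053 -0.0138  0.1604] jaw -1.92 z [-0.032 -0.003 -0.999] tilt; tool delta cm [ 6.73 -0.49  2.02] F [ 0.3 -0.1 -4.3] w 0.0329
```

Emit:
{"method": "step_arm", "body": {
  "motion": [
    [2.5, -0.2, 0.5, 0, 2.5],
    [2.5, -0.2, 0.5, 0, 2.5],
    [1.3, -0.1, 0.5, 0, 2.5],
    [0, 0, 0, 0, 2.5],
    [0, 0, 0, 0, 2.5]
  ]
}}

```text
t: 9.15
eef_pos: [0.5966, 0.0592, 0.1389]
tcp_rot: [-0.014, 0.716, 0.698, -0.015]
force: [0.2, -0.8, -4.1]
grip_width: 0.0329
```

```bash
python3 go.py .602 .0525 .14; python3 -c "
from h import *
I=camera('side');cv2.imwrite('pics/s7.png',I)
c=cv2.resize(I[150:250,250:350],None,fx=6,fy=6);cv2.imwrite('pics/g7.png',np.clip(c*2.0,0,255).astype('uint8'))
I=camera('top');cv2.imwrite('pics/t7.png',I)
"
```

```text
t 9.15 tcp [0.5966 0.0592 0.1389] jaw -1.47 z [-0.042 -0.001 -0.999] tilt; tool delta cm [-0.66  0.55 -0.13] F [ 0.2 -0.8 -4.1] w 0.0329
```

View pics/g7.png

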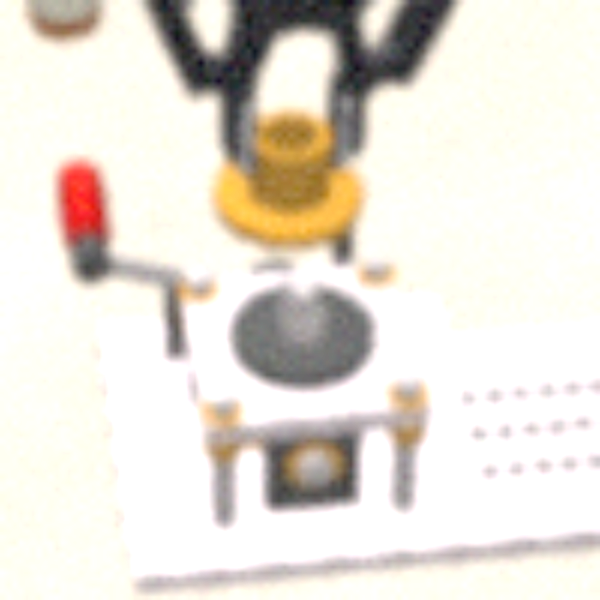

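View pics/t7.png

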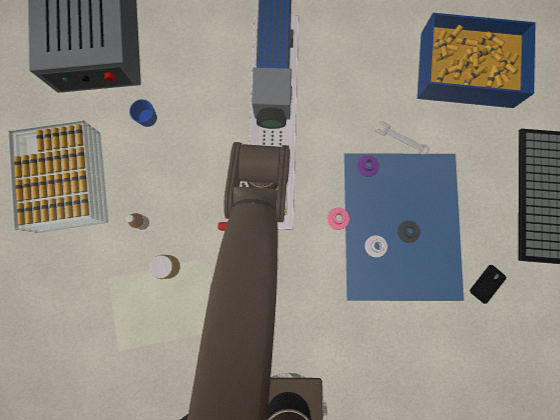

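The bush hangs above and behind the nest (side crop flange at (290,200), nest at (303,335)). I'll fit the held bush position with its known height, TCP+17 mm.

```bash
cat > held.py <<'E'
import sys
from fit import *
def held(I,zb,g,box):
    out=[]
    for sat in (95,110,125):
        f=lambda h:(h[...,0]>8)&(h[...,0]<35)&(h[...,1]>sat)&(h[...,2]>60)
        out.append(fit('side',I,box,f,[(.033,zb,zb+.008),(.018,zb,zb+.038)],g))
    return out
if __name__=='__main__':
    I=cv2.imread(sys.argv[1]);zb=float(sys.argv[2]);g=[float(sys.argv[3]),float(sys.argv[4])]
    u=pr('side',(*g,zb+.015)).astype(int);box=(u[0]-22,u[1]-18,u[0]+22,u[1]+18);print(box)
    for o in held(I,zb,g,box):print(o)
E
python3 held.py pics/s7.png .156 .597 .06
python3 - <<'E'
import cv2
t=cv2.imread('pics/s7.png');h=cv2.cvtColor(t,cv2.COLOR_BGR2HSV);print(h[183,298],h[172,298],h[200,260],h[176,298])
E
```

```text
(np.int64(275), np.int64(160), np.int64(319), np.int64(196))
(array([0.59884269, 0.0600934 ]), np.float64(0.834365741987611))
(array([0.59909767, 0.06111891]), np.float64(0.790738490616984))
(array([0.59927257, 0.06229078]), np.float64(0.7484115181830472))
[ 19 176  81] [ 19 148  88] [ 18  27 141] [ 20 172 104]
```

The held-bush fit (0.599,0.060) agrees with TCP plus the grasp offset. The needed shift is x +4.6 mm, y -7.5 mm. I'll apply it, lower to just above the spigot and check.

Emit:
{"method": "step_arm", "body": {
  "motion": [
    [-0.4, 0.25, 0, 0, 2.5],
    [-0.35, 0.25, 0, 0, 2.5],
    [0, 0, 0.9, 0, 2.5],
    [0, 0, 0.9, 0, 2.5],
    [0, 0, 0.6, 0, 2.5],
    [0, 0, 0, 0, 2.5],
    [0, 0, 0, 0, 2.5]
  ]
}}

```text
t: 9.95
eef_pos: [0.6018, 0.0458, 0.1131]
tcp_rot: [-0.014, 0.718, 0.695, -0.015]
force: [0.4, 0.1, -5.0]
grip_width: 0.0331
```

```bash
python3 go.py .6015 .0519 .1; python3 -c "
from h import *
I=camera('side');cv2.imwrite('pics/s8.png',I)
c=cv2.resize(I[150:250,250:350],None,fx=6,fy=6);cv2.imwrite('pics/g8.png',np.clip(c*2.0,0,255).astype('uint8'))
"; python3 held.py pics/s8.png .128 .6015 .053
```

```text
t 9.95 tcp [0.6018 0.0458 0.1131] jaw -1.89 z [-0.041 -0.002 -0.999] tilt; tool delta cm [0.61 0.   1.31] F [ 0.4  0.1 -5. ] w 0.0331
(np.int64(277), np.int64(170), np.int64(321), np.int64(206))
(array([0.60410396, 0.04846146]), np.float64(0.8525170068027211))
(array([0.60434345, 0.04942882]), np.float64(0.8114160863034275))
(array([0.60389122, 0.05051756]), np.float64(0.7664113785557987))
```

View pics/g8.png

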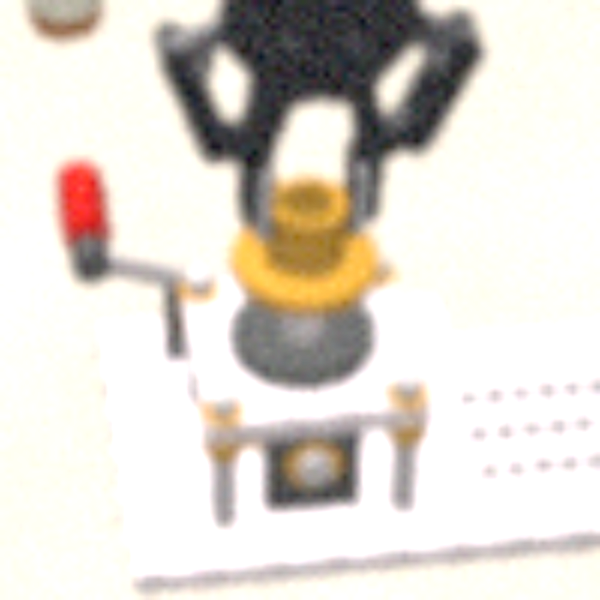

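Emit:
{"method": "step_arm", "body": {
  "motion": [
    [0.3, -0.05, 0, 0, 2.5],
    [0.2, 0, 0, 0, 2.5],
    [0, 0, 0, 0, 2.5],
    [0, 0, 0, 0, 2.5]
  ]
}}

```text
t: 10.4
eef_pos: [0.6019, 0.052, 0.114]
tcp_rot: [-0.013, 0.718, 0.696, -0.015]
force: [-0.3, -0.0, -4.5]
grip_width: 0.0327
```

```bash
python3 go.py .6015 .0519 .1
```

```text
t 10.4 tcp [0.6019 0.052  0.114 ] jaw -1.83 z [-0.039 -0.002 -0.999] tilt; tool delta cm [-0.    0.02  1.4 ] F [-0.3 -0.  -4.5] w 0.0327
```

Emit:
{"method": "step_arm", "body": {
  "motion": [
    [0, 0.03, 0.8, 0, 2.5],
    [0, 0.03, 0.7, 0, 2.5],
    [0, 0, 0, 0, 2.5],
    [0, 0, 0, 0, 2.5]
  ]
}}

```text
t: 10.8
eef_pos: [0.6018, 0.052, 0.0976]
tcp_rot: [-0.013, 0.718, 0.696, -0.015]
force: [0.2, -0.7, -3.5]
grip_width: 0.0331
```

```bash
python3 go.py .6015 .0519 .071; python3 -c "
from h import *
I=camera('side');cv2.imwrite('pics/s9.png',I)
c=cv2.resize(I[150:250,250:350],None,fx=6,fy=6);cv2.imwrite('pics/g9.png',np.clip(c*2.0,0,255).astype('uint8'))
"; python3 held.py pics/s9.png .115 .6015 .053
```

```text
t 10.8 tcp [0.6018 0.052  0.0976] jaw -1.82 z [-0.039 -0.002 -0.999] tilt; tool delta cm [0.   0.07 2.66] F [ 0.2 -0.7 -3.5] w 0.0331
(np.int64(277), np.int64(174), np.int64(321), np.int64(210))
(array([0.60352902, 0.05190009]), np.float64(0.8513850415512465))
(array([0.6036259 , 0.05275827]), np.float64(0.8080766028309742))
(array([0.60322412, 0.05387793]), np.float64(0.7638232842456237))
```

View pics/g9.png

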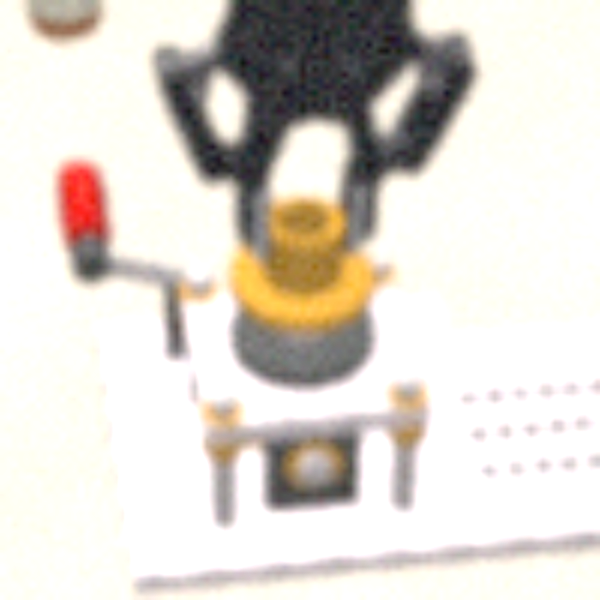

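The bush is centred over the nest: fit (0.6035,0.0519) against side-view nest (0.6033,0.0526). Descend in small steps, watching force.

Emit:
{"method": "step_arm", "body": {
  "motion": [
    [0, 0.02, 0.4, 0, 2.5],
    [0, 0.02, 0.4, 0, 2.5],
    [0, 0.02, 0.3, 0, 2.5],
    [0, 0, 0, 0, 2.5]
  ]
}}

```text
t: 11.25
eef_pos: [0.602, 0.0518, 0.0857]
tcp_rot: [-0.013, 0.718, 0.696, -0.015]
force: [-0.9, 0.7, -4.3]
grip_width: 0.0328
```

```bash
python3 go.py .6015 .0519 .071
```

```text
t 11.25 tcp [0.602  0.0518 0.0857] jaw -1.84 z [-0.039 -0.002 -0.999] tilt; tool delta cm [0.02 0.   1.47] F [-0.9  0.7 -4.3] w 0.0328
```

Underside is at about 0.103, already 8 mm over the spigot tip with no side force. Continue.

Emit:
{"method": "step_arm", "body": {
  "motion": [
    [0, 0.02, 0.3, 0, 2.5],
    [0, 0.02, 0.3, 0, 2.5],
    [0, 0, 0.2, 0, 2.5],
    [0, 0, 0, 0, 2.5]
  ]
}}

```text
t: 11.65
eef_pos: [0.6027, 0.0525, 0.0775]
tcp_rot: [-0.013, 0.718, 0.696, -0.014]
force: [-0.0, 1.3, -4.4]
grip_width: 0.0332
```

```bash
python3 go.py .6015 .0519 .071
```

```text
t 11.65 tcp [0.6027 0.0525 0.0775] jaw -1.85 z [-0.038 -0.    -0.999] tilt; tool delta cm [-0.06 -0.09  0.66] F [-0.   1.3 -4.4] w 0.0332
```

Emit:
{"method": "step_arm", "body": {
  "motion": [
    [0, 0, 0.3, 0, 2.5],
    [0, 0, 0.2, 0, 2.5],
    [0, 0, 0.1, 0, 2.5],
    [0, 0, 0, 0, 2.5]
  ]
}}

```text
t: 12.05
eef_pos: [0.6027, 0.0526, 0.0723]
tcp_rot: [-0.013, 0.718, 0.696, -0.014]
force: [0.5, 0.7, -3.3]
grip_width: 0.0332
```

```bash
python3 go.py .6015 .0519 .071
```

```text
t 12.05 tcp [0.6027 0.0526 0.0723] jaw -1.84 z [-0.038 -0.    -0.999] tilt; tool delta cm [-0.08 -0.11  0.13] F [ 0.5  0.7 -3.3] w 0.0332
```

Nearly seated: the load is starting to come off. A touch more.

Emit:
{"method": "step_arm", "body": {
  "motion": [
    [0, 0, 0.2, 0, 2.5],
    [0, 0, 0.1, 0, 2.5],
    [0, 0, 0, 0, 2.5]
  ]
}}

```text
t: 12.35
eef_pos: [0.6028, 0.0526, 0.0723]
tcp_rot: [-0.013, 0.718, 0.696, -0.014]
force: [-1.2, 0.8, -3.6]
grip_width: 0.033
```

```bash
python3 go.py .6015 .0519 .071
```

```text
t 12.35 tcp [0.6028 0.0526 0.0723] jaw -1.82 z [-0.038 -0.001 -0.999] tilt; tool delta cm [-0.08 -0.13  0.13] F [-1.2  0.8 -3.6] w 0.033
```

Emit:
{"method": "step_arm", "body": {
  "motion": [
    [0, 0, 0.3, 0, 2.5],
    [0, 0, 0, 0, 2.5]
  ]
}}

```text
t: 12.55
eef_pos: [0.6032, 0.0527, 0.0722]
tcp_rot: [-0.013, 0.718, 0.696, -0.014]
force: [-2.2, -0.7, -3.6]
grip_width: 0.0331
```

```bash
python3 go.py .6015 .0519 .071;python3 -c "
from h import *
I=camera('side');cv2.imwrite('pics/s10.png',I)
c=cv2.resize(I[150:250,250:350],None,fx=6,fy=6);cv2.imwrite('pics/g10.png',np.clip(c*2.0,0,255).astype('uint8'))
"; python3 held.py pics/s10.png .088 .6015 .053
```

```text
t 12.55 tcp [0.6032 0.0527 0.0722] jaw -1.81 z [-0.038 -0.001 -0.999] tilt; tool delta cm [-0.09 -0.16  0.13] F [-2.2 -0.7 -3.6] w 0.0331
(np.int64(277), np.int64(182), np.int64(321), np.int64(218))
(array([0.60564489, 0.05225224]), np.float64(0.8587466249822368))
(array([0.60556738, 0.05398389]), np.float64(0.8199146514935989))
(array([0.6047561 , 0.05527576]), np.float64(0.7806792237442922))
```

View pics/g10.png

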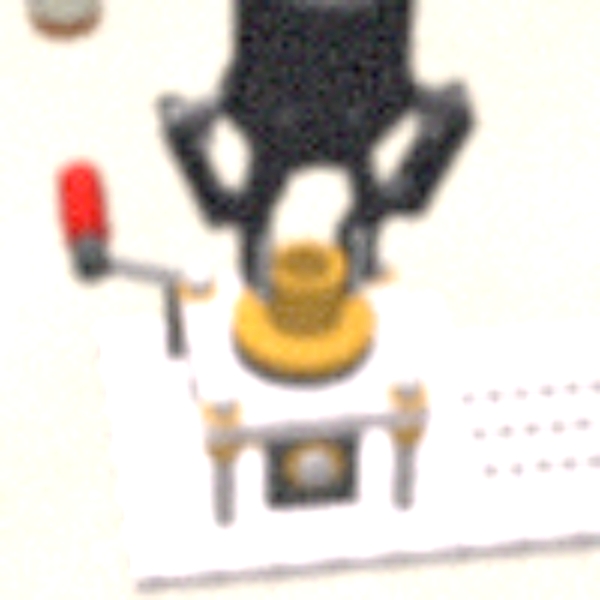

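The bush has bottomed on the nest: no further descent, and the flange covers the disc (about (304,330) in the crop). Releasing.

Emit:
{"method": "step_arm", "body": {
  "motion": [
    [0, 0, 0, 0, 4],
    [0, 0, 0, 0, 5],
    [0, 0, 0, 0, 5.5],
    [0, 0, 0, 0, 5.5],
    [0, 0, 0, 0, 5.5]
  ]
}}

```text
t: 13.1
eef_pos: [0.6057, 0.0518, 0.0719]
tcp_rot: [-0.01, 0.718, 0.696, -0.012]
force: [-0.5, 0.9, -0.2]
grip_width: 0.055
```

```bash
python3 go.py .6015 .0519 .071;python3 -c "
from h import *
I=camera('side');cv2.imwrite('pics/s11.png',I)
c=cv2.resize(I[150:250,250:350],None,fx=6,fy=6);cv2.imwrite('pics/g11.png',np.clip(c*2.0,0,255).astype('uint8'))
"; python3 held.py pics/s11.png .088 .6015 .053
```

```text
t 13.1 tcp [0.6057 0.0518 0.0719] jaw -1.83 z [-0.031 -0.002 -1.   ] tilt; tool delta cm [ 0.   -0.42  0.1 ] F [-0.5  0.9 -0.2] w 0.055
(np.int64(277), np.int64(182), np.int64(321), np.int64(218))
(array([0.60376704, 0.05360025]), np.float64(0.8880830489192264))
(array([0.60370587, 0.05428772]), np.float64(0.8471727674120496))
(array([0.60309508, 0.05466896]), np.float64(0.8079611927521758))
```

View pics/g11.png

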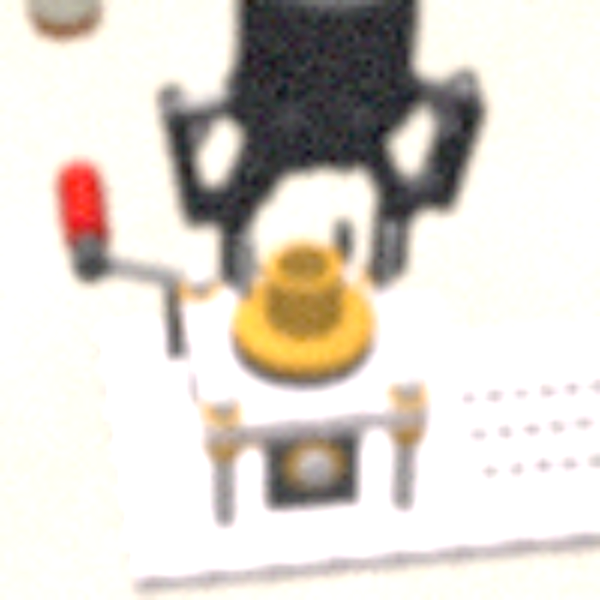

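Released and seated: the fit (0.6037,0.0536) matches the nest. Retract upward.

Emit:
{"method": "step_arm", "body": {
  "motion": [
    [0, -0.4, 0, 0, 8],
    [0, 0, 0, 0, 8],
    [0, 0, -1.5, 0, 8],
    [0, 0, -2, 0, 8],
    [0, 0, -2, 0, 8],
    [0, 0, -1.5, 0, 8],
    [0, 0, 0, 0, 7]
  ]
}}

```text
t: 13.85
eef_pos: [0.6039, 0.0521, 0.1479]
tcp_rot: [-0.01, 0.718, 0.696, -0.011]
force: [-0.2, 0.3, 0.3]
grip_width: 0.0701
```

```bash
python3 go.py .517 .169 .13
```

```text
t 13.85 tcp [0.6039 0.0521 0.1479] jaw -1.83 z [-0.03  -0.002 -1.   ] tilt; tool delta cm [11.41 -9.01  2.03] F [-0.2  0.3  0.3] w 0.0701
```

Emit:
{"method": "step_arm", "body": {
  "motion": [
    [2, -1.5, 0, 0, 4.6],
    [2.4, -2, 0, 0, 4.6],
    [2.4, -2, 0, 0, 4.6],
    [2.4, -2, 0, 0, 4.6],
    [1.5, -1.2, 0, 0, 4.6],
    [0, 0, 0, 0, 4.6],
    [0, 0, 0, 0, 4.6]
  ]
}}

```text
t: 14.55
eef_pos: [0.5171, 0.1643, 0.1491]
tcp_rot: [-0.009, 0.719, 0.695, -0.012]
force: [-0.1, -0.6, -0.3]
grip_width: 0.0461
```

```bash
python3 go.py .517 .169 .03
```

```text
t 14.55 tcp [0.5171 0.1643 0.1491] jaw -1.93 z [-0.03  -0.003 -1.   ] tilt; tool delta cm [ 0.51  0.33 11.9 ] F [-0.1 -0.6 -0.3] w 0.0461
```

Emit:
{"method": "step_arm", "body": {
  "motion": [
    [0.4, 0.1, 1.5, 0, 4.6],
    [0, 0.05, 2, 0, 4.6],
    [0, 0.05, 2, 0, 4.6],
    [0, 0, 1.2, 0, 4.6],
    [0, 0, 0, 0, 4.6],
    [0, 0, 0, 0, 4.6]
  ]
}}

```text
t: 15.15
eef_pos: [0.5195, 0.1649, 0.0755]
tcp_rot: [-0.01, 0.721, 0.693, -0.012]
force: [0.5, 0.0, 0.7]
grip_width: 0.0463
```

```bash
python3 go.py .517 .169 .03;python3 -c "
from h import *
I=camera('side');cv2.imwrite('pics/s12.png',I)
c=cv2.resize(I[120:230,220:340],None,fx=5,fy=5);cv2.imwrite('pics/g12.png',np.clip(c*2.0,0,255).astype('uint8'))
"
```

```text
t 15.15 tcp [0.5195 0.1649 0.0755] jaw -2.26 z [-0.031 -0.003 -1.   ] tilt; tool delta cm [ 0.42 -0.12  4.55] F [0.5 0.  0.7] w 0.0463
```

View pics/g12.png

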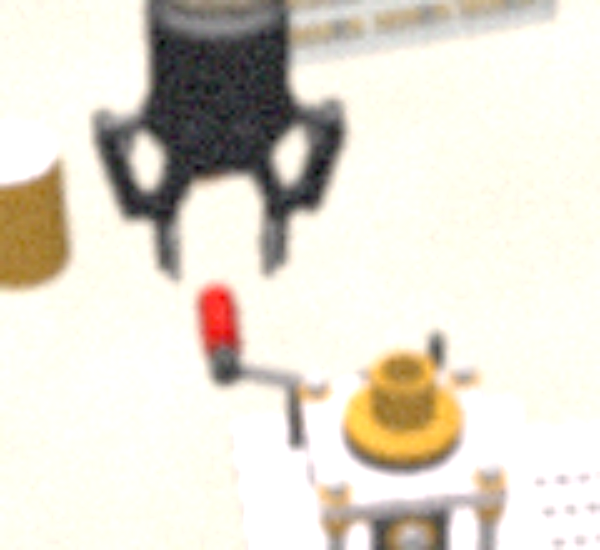

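Fingers straddle the handle in x: tips at 172 and 272 px, handle at about 217. Lower.

Emit:
{"method": "step_arm", "body": {
  "motion": [
    [0.3, 0, 1, 0, 4.6],
    [0, 0, 1, 0, 4.6],
    [0, 0, 1, 0, 4.6],
    [0, 0, 0.8, 0, 4.6],
    [0, 0, 0, 0, 4.6]
  ]
}}

```text
t: 15.7
eef_pos: [0.5201, 0.1683, 0.0365]
tcp_rot: [-0.008, 0.721, 0.693, -0.011]
force: [0.4, 0.2, -0.0]
grip_width: 0.046
```

```bash
python3 go.py .517 .169 .03;python3 -c "
from h import *
I=camera('side');cv2.imwrite('pics/s13.png',I)
c=cv2.resize(I[140:230,220:320],None,fx=6,fy=6);cv2.imwrite('pics/g13.png',np.clip(c*2.0,0,255).astype('uint8'))
"
```

```text
t 15.7 tcp [0.5201 0.1683 0.0365] jaw -2.25 z [-0.027 -0.003 -1.   ] tilt; tool delta cm [ 0.06 -0.29  0.66] F [ 0.4  0.2 -0. ] w 0.046
```

View pics/g13.png

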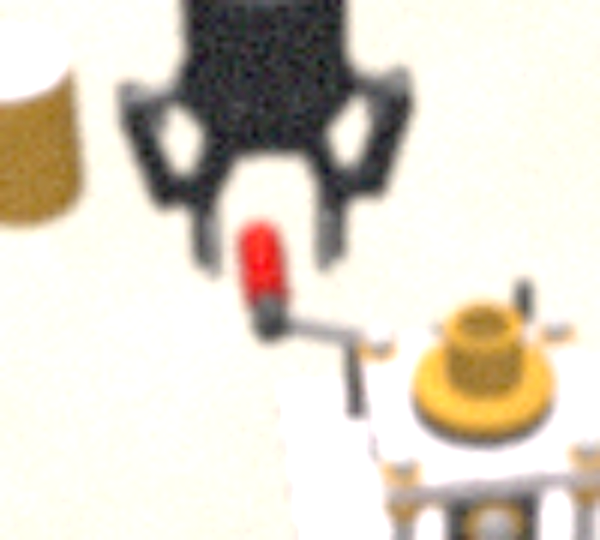

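Emit:
{"method": "step_arm", "body": {
  "motion": [
    [0, -0.25, 0.5, 0, 4.6],
    [0, 0, 0.6, 0, 4.6],
    [0, 0, 0.2, 0, 4.6],
    [0, 0, 0, 0, 4.6]
  ]
}}

```text
t: 16.15
eef_pos: [0.518, 0.1685, 0.0238]
tcp_rot: [-0.008, 0.721, 0.693, -0.01]
force: [-0.5, 0.7, -0.2]
grip_width: 0.0462
```

Emit:
{"method": "step_arm", "body": {
  "motion": [
    [0, 0, 0, 0, 3],
    [0, 0, 0, 0, 1.5],
    [0, 0, 0, 0, 1.5],
    [0, 0, 0, 0, 1.5],
    [0, 0, 0, 0, 1.5],
    [0, 0, 0, 0, 1.5]
  ]
}}

```text
t: 16.75
eef_pos: [0.5169, 0.1686, 0.0232]
tcp_rot: [-0.008, 0.72, 0.693, -0.011]
force: [-0.1, 0.6, -0.6]
grip_width: 0.022
```

```bash
python3 go.py .517 .169 .03;python3 -c "
from h import *
I=camera('side');cv2.imwrite('pics/s14.png',I)
c=cv2.resize(I[140:230,220:320],None,fx=6,fy=6);cv2.imwrite('pics/g14.png',np.clip(c*2.0,0,255).astype('uint8'))
"
```

```text
t 16.75 tcp [0.5169 0.1686 0.0232] jaw -2.18 z [-0.027 -0.003 -1.   ] tilt; tool delta cm [ 0.04 -0.01 -0.68] F [-0.1  0.6 -0.6] w 0.022
```

View pics/g14.png

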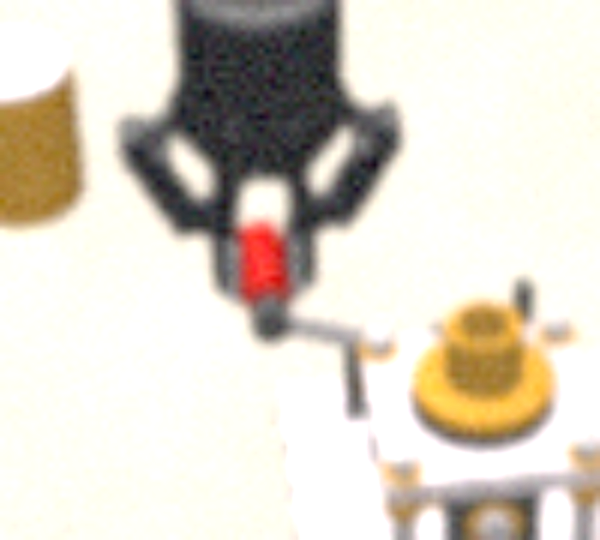

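The handle is held (w = 0.022). Swing along the arc in short pieces, recomputing the angle from the TCP each time.

```bash
cat > arc.py <<'E'
import sys
from h import *
s=get_state();q=s['tcp_rot'];M=R.from_quat([q[1],q[2],q[3],q[0]]).as_matrix()
y=np.radians(-1.6);nx=np.array([np.cos(y),np.sin(y),0]);ny=np.array([-np.sin(y),np.cos(y),0])
p0=np.array([.5169,.1686,.0232]);piv=p0+.0886*nx-[0,0,.0344]
d=s['eef_pos']-piv;a,b=d@nx,d[2];phi=np.arctan2(b,-a)
print('t',round(s['t'],2),'phi',phi.round(3),'lever',(phi-.37).round(3),'r',np.hypot(a,b).round(4),'lat',(d@ny).round(4),'F',s['force'].round(1),'w',round(s['grip_width'],4),'z',M[:,2].round(3))
pos=s['eef_pos'];prev=pos
for k in range(1,7):
    f=min(phi+.12*k,np.pi/2+ (float(sys.argv[1]) if len(sys.argv)>1 else 0))
    X=piv+.095*(-np.cos(f)*nx)+[0,0,.095*np.sin(f)]
    print(f.__round__(2),(M.T@(X-prev)*100).round(2));prev=X
E
python3 arc.py
```

```text
t 16.8 phi 0.371 lever 0.001 r 0.095 lat -0.0 F [ 0.8 -0.1 -0.7] w 0.0219 z [-0.027 -0.003 -1.   ]
0.49 [ 0.    0.45 -1.05]
0.61 [ 0.    0.57 -0.99]
0.73 [ 0.    0.68 -0.91]
0.85 [ 0.01  0.79 -0.82]
0.97 [ 0.01  0.88 -0.72]
1.09 [ 0.01  0.96 -0.61]
```

Emit:
{"method": "step_arm", "body": {
  "motion": [
    [0, 0.2, -0.6, 0, 1.5],
    [0, 0.45, -1, 0, 1.5],
    [0, 0.55, -0.95, 0, 1.5],
    [0, 0.2, -0.3, 0, 1.5]
  ]
}}

```text
t: 17.2
eef_pos: [0.5353, 0.1681, 0.0528]
tcp_rot: [-0.006, 0.72, 0.693, -0.008]
force: [3.5, 0.7, -7.2]
grip_width: 0.022
```

```bash
python3 arc.py
```

```text
t 17.2 phi 0.739 lever 0.369 r 0.0949 lat -0.0 F [ 3.5  0.7 -7.2] w 0.022 z [-0.019 -0.002 -1.   ]
0.86 [ 0.01  0.8  -0.81]
0.98 [ 0.01  0.89 -0.71]
1.1 [ 0.01  0.97 -0.6 ]
1.22 [ 0.01  1.04 -0.48]
1.34 [ 0.01  1.08 -0.35]
1.46 [ 0.01  1.12 -0.22]
```

Tracking the arc exactly (r = 0.0949). Continue.

Emit:
{"method": "step_arm", "body": {
  "motion": [
    [0, 0.75, -0.7, 0, 1.5],
    [0, 0.8, -0.65, 0, 1.5],
    [0, 0.9, -0.6, 0, 1.5],
    [0, 0.3, -0.15, 0, 1.5]
  ]
}}

```text
t: 17.6
eef_pos: [0.5631, 0.1673, 0.0741]
tcp_rot: [-0.008, 0.721, 0.693, -0.01]
force: [-0.4, 1.6, -4.3]
grip_width: 0.0222
```

```bash
python3 arc.py
```

```text
t 17.6 phi 1.11 lever 0.74 r 0.0952 lat 0.0 F [-0.4  1.6 -4.3] w 0.0222 z [-0.026 -0.001 -1.   ]
1.23 [ 0.01  1.05 -0.45]
1.35 [ 0.01  1.09 -0.34]
1.47 [ 0.01  1.12 -0.21]
1.57 [ 0.01  0.95 -0.07]
1.57 [0. 0. 0.]
1.57 [0. 0. 0.]
```

Emit:
{"method": "step_arm", "body": {
  "motion": [
    [0, 0.9, -0.4, 0, 1.5],
    [0, 0.9, -0.3, 0, 1.5],
    [0, 0.8, -0.15, 0, 1.5],
    [0, 0.3, 0, 0, 1.5],
    [0, 0, 0, 0, 1.5]
  ]
}}

```text
t: 18.1
eef_pos: [0.5939, 0.1665, 0.0834]
tcp_rot: [-0.01, 0.72, 0.693, -0.012]
force: [-1.1, 1.3, -3.2]
grip_width: 0.0222
```

```bash
python3 arc.py
```

```text
t 18.1 phi 1.449 lever 1.079 r 0.0953 lat 0.0001 F [-1.1  1.3 -3.2] w 0.0222 z [-0.031 -0.001 -1.   ]
1.57 [ 0.01  1.14 -0.08]
1.57 [ 0.    0.02 -0.  ]
1.57 [0. 0. 0.]
1.57 [0. 0. 0.]
1.57 [0. 0. 0.]
1.57 [0. 0. 0.]
```

Emit:
{"method": "step_arm", "body": {
  "motion": [
    [0, 0.7, -0.1, 0, 1.5],
    [0, 0.35, 0, 0, 1.5],
    [0, 0, 0, 0, 1.5],
    [0, 0, 0, 0, 1.5]
  ]
}}

```text
t: 18.5
eef_pos: [0.6048, 0.1662, 0.084]
tcp_rot: [-0.011, 0.72, 0.693, -0.012]
force: [-2.1, 1.0, -1.0]
grip_width: 0.0218
```

```bash
python3 arc.py
```

```text
t 18.5 phi 1.564 lever 1.194 r 0.0952 lat 0.0001 F [-2.1  1.  -1. ] w 0.0218 z [-0.032 -0.001 -0.999]
1.57 [-0.01  0.07  0.02]
1.57 [0. 0. 0.]
1.57 [0. 0. 0.]
1.57 [0. 0. 0.]
1.57 [0. 0. 0.]
1.57 [0. 0. 0.]
```

The computed lever angle is 1.194. I'll check it independently by camera.

```bash
python3 -c "
from h import *
I=camera('side');cv2.imwrite('pics/s15.png',I)
c=cv2.resize(I[140:250,230:350],None,fx=5,fy=5);cv2.imwrite('pics/g15.png',np.clip(c*2.0,0,255).astype('uint8'))
cv2.imwrite('pics/t15.png',camera('top'))
"; for z in .088 .0975; do python3 held.py pics/s15.png $z .6025 .0535; done; python3 arc.py|head -1
```

```text
(np.int64(277), np.int64(182), np.int64(321), np.int64(218))
(array([0.60636357, 0.06320602]), np.float64(0.916245487364621))
(array([0.60588693, 0.06426136]), np.float64(0.874457622215794))
(array([0.6065517 , 0.06415345]), np.float64(0.8319352039340469))
(np.int64(277), np.int64(179), np.int64(321), np.int64(215))
(array([0.60418129, 0.05277808]), np.float64(0.8956804065499717))
(array([0.60429681, 0.0537738 ]), np.float64(0.8535931102640124))
(array([0.60481526, 0.0516349 ]), np.float64(0.8104833028040017))
t 18.6 phi 1.563 lever 1.193 r 0.0952 lat 0.0001 F [-1.   0.8 -2.1] w 0.0219 z [-0.032 -0.001 -0.999]
```

View pics/g15.png

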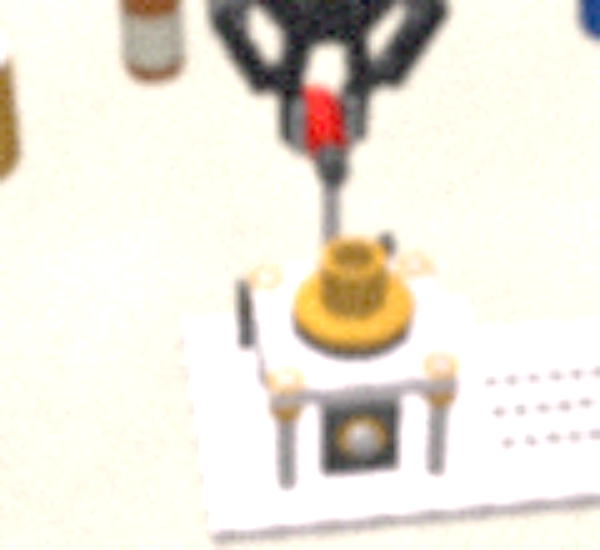

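View pics/t15.png

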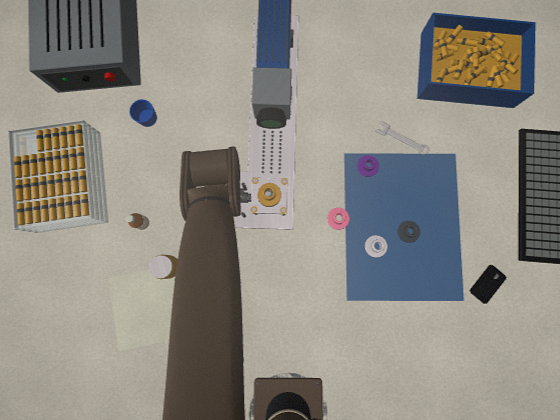

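The side view shows the rod upright and the bush lifted: the fit matches the nest position at z = 0.0975, not at 0.088. The top view shows the bush centred at (269,194) with the other parts in place. One idle row to check for drift, then hand in.

Emit:
{"method": "step_arm", "body": {
  "motion": [
    [0, 0.06, 0, 0, 1.5],
    [0, 0, 0, 0, 1.5],
    [0, 0, 0, 0, 1.5],
    [0, 0, 0, 0, 1.5]
  ]
}}

```text
t: 19.0
eef_pos: [0.6049, 0.1662, 0.084]
tcp_rot: [-0.011, 0.72, 0.693, -0.012]
force: [-1.6, 0.9, -2.5]
grip_width: 0.022
```

```bash
python3 arc.py|head -1
```

```text
t 19.0 phi 1.565 lever 1.195 r 0.0952 lat 0.0001 F [-1.6  0.9 -2.5] w 0.022 z [-0.032 -0.001 -0.999]
```

```bash
python3 -c "
from plant import *
print(job_done())"
```

```text
the job is handed in; nothing more can be done
None
```

The brass bush is on the nest, hub up over the spigot, and released. The cam lever is upright and the gripper is still holding it. I handed the job in at about 19 s.

**Last checks:**
- **Lever:** the angle worked out from the tool position was 1.195 rad (target 1.2). It did not drift over the last 0.4 s, and the force on the tool was about 3 N.
- **Platform:** with the bush assumed 9.5 mm higher, the side camera puts it at the measured nest position. At the rest height it comes out 1 cm off, so the platform is up.
- **Bush:** the top camera shows it centred on the nest.
- **Other parts:** the other two bushes, the look-alikes, the can and the bottle appear where they were. I checked this by eye, not by measuring.

**What disagreed:**
- **Finger height:** in the pictures the finger tips sat about 30 mm higher than the reported tool position implies. I took heights from the camera and from gentle probing, and used only height differences for the placing.
- **Grip opening:** it read about 33 mm on the 36 mm hub and 22 mm on the 24 mm handle. I put this down to soft pads; both grips held.
- **Tool tilt:** the tool leaned up to about 2.4° during the work. The bush looked flat on the nest after release.
- **Force at seating:** the vertical force reading did not show the bush touching down, so I judged the seating by the descent stopping and by the pictures.

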